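# Square the slide box into the bench stop

### The job

Push the blue slide box along the bench with the fingers, without picking it up or tipping it, into the inner corner of the L-shaped metal bench stop, so that its long side lies flush along the long rail and its far end is against the short rail. Do not disturb the small loose things standing around, and leave the box there, flat and at rest.

Things in the scene. Friction and masses are not known exactly. Their poses are not given: they have to be found in the camera images.
- stop: Fixed L-shaped grey metal bench stop. Origin: inside corner of the L, at bench height. x runs along the long rail's inner face (plane y = 0, from x = -200 mm to 0), roughly away from the robot; y points at that rail, roughly left. Short rail's inner face: plane x = 0, y = -110 mm to 0. The box's pocket is at x < 0, y < 0. Rails 25 mm high, 10 thick; outside them flat feet 4 mm high, 22 wide.
- box_center (a point): Point 19 mm up in the loose closed blue slide box (38 mm high, 0.2 to 0.45 kg, slides on the bench). Axes turn with it: y along its length, x across, z up. It spans x = -42 to +46 mm (plus a small tab at mid -x side) and y = -87.5 to +87.5 mm. At the start +x roughly faces the long rail and the -y end roughly the short rail; in the end they lie against them.
- corner_far (a point): Corner of the slide box at half height that belongs into the inside corner of the stop: at x = +46 mm, y = -87.5 mm of box_center.
- corner_near (a point): The other corner of the side that goes along the long rail: x = +46 mm, y = +87.5 mm of box_center, at the robot's end.
- slide_box: The same slide box, origin on its underside directly below box_center, same axes.
- oil_bottle: Small brown bottle with black cap, 33 mm diameter, 58 mm high, standing behind the long rail; origin at the middle of its underside. To be left alone.
- vial: Small brown vial with white cap, 27 mm diameter, 45 mm high, standing to the right of the short rail; origin at the middle of its underside. To be left alone.
- cover_glass_box: Small white box with clear lid, 35 x 35 x 17 mm, at the bench's front edge to the right of the slide box; origin at the middle of its underside. To be left alone.
- tape_roll: Roll of tape lying flat, 74 mm diameter, 20 mm high; origin at the middle of its underside. To be left alone.
- keyboard: Fixed computer keyboard, 135 x 400 mm, its long way across in front of the robot, to the right of the slide box; its top is 17 mm above the bench. Origin at the middle of its underside; its left end is 200 mm from there along its +y axis. Nothing is to be done with it; fingers can pass over it.
- marker: Lab marker lying on the bench's front edge, 13 x 130 x 13 mm, well to the right; origin at the middle of its underside. To be left alone.
- lens_tissue: Booklet of lens tissue lying flat, 75 x 100 x 9 mm, at the bench's front edge left of the stop; origin at the middle of its underside. To be left alone.

How it is judged:
At the end, for the whole second after the job is handed in: Both corners of the box's rail side are within 4 mm of the long rail's inner face, its far end is within 4 mm of the short rail's inner face, and the box lies flat on the bench and at rest (y of corner_far in the frame of stop between -0.004 and 0.003 m and y of corner_near in the frame of stop between -0.004 and 0.003 m and x of corner_far in the frame of stop between -0.004 and 0.003 m and height (world z) of slide_box between -0.003 and 0.003 m and angle between slide_box's own z axis and vertical below 0.03 rad and linear speed of slide_box below 0.01 m/s); the robot touches nothing.
It fails at once if the slide box was lifted or carried (more than 8 mm off the bench) (height (world z) of slide_box above 0.008 m).
It fails at once if the slide box was tipped (angle between slide_box's own z axis and vertical above 0.12 rad).
It fails at once if a thing standing around was moved by more than 15 mm (distance of any of oil_bottle, vial, cover_glass_box, tape_roll, marker, lens_tissue from where it was at the start of the episode above 0.015 m).
It fails at once if the slide box was pushed with something other than the fingers (contact force between the arm and slide_box above 3 N).
It also fails if it takes over 51 s, if anything falls off the work surface, if the arm or the gripper's body presses on something with over 40 N, if the wrist force passes 120 N, or if a joint passes its speed limit or range.

### The arm

A 6-joint arm with a two-finger parallel gripper is mounted at the origin on a cart in front of the work surface, level with it; the furniture and walls round the work are solid. World frame = base frame: x ahead of the robot, y to its left, z up, the work surface at z = 0. Lengths are in m, angles in rad, forces in N, time in s.
With the tool pointing down it reaches from about 0.35 to 0.975 m from the base axis. Payload 4.9 kg.
Tool frame: the origin (TCP) lies at the very end of the fingers, on their centre line; the grasp point (between the pads) lies 19 mm behind it (manip.hold_point_z is the distance from the TCP to the grasp point, in m); z points along the fingers, y is the direction in which the jaws open and shut (so a half turn about z gives the same grasp; the last joint's range is limited). The gripper opens to 85 mm and grips with 20 to 120 N. Pads are 22 mm wide; open, the fingers measure 114 mm over their backs; the gripper's body (76 mm by 85 mm) begins 54 mm behind the grasp point. The pads swing forward as they close: fully open they stand 13 mm farther back than shut.
Start: joints at [-1.378, 0.053, 1.613, -0, 1.476, -0.119], TCP at [0.192, -0.595, 0.209] pointing down, gripper open.
Joint ranges: [-3.01, 3.01], [-1.01, 2.22], [0.06, 2.58], [-1.02, 4.17], [0.09, 2.62], [-3.14, 3.14]. Speed limits (rad/s): [2.57, 2.57, 3.14, 3.14, 3.14, 3.14].

### API

Orientations are given as a unit quaternion [w, x, y, z].
In Python, from plant import manip gives the robot as it stands. The module is installed in compiled form; this text tells all that it offers.
- The arm moves only by the shell command python3 -m creep 'ROWS'. ROWS is JSON, a list of rows, each a list of 7 numbers: the turn, a rotation vector about the tool's x, y, z in degrees, then the shift along the tool's x, y, z in m, then the opening, from 0 (shut) to 1 (fully open). In form: [[ax, ay, az, tx, ty, tz, jaw], ...]. A call has 1 to 20 rows; each row shifts and turns the commanded pose from where the row before left it, along the tool's axes as they then stand; what a row does not reach is not made up. A row lasts 1/12 s, in which the tool goes at most 41.7 mm and 7.16 degrees, less where a joint would pass 70% of its speed; a pose out of reach is approached as far as the arm can. A call is refused whole if a number of a shift passes 0.0417 or a number of a turn 7.16, either way. A call with a gripper value outside its range is refused whole. The fingers move at their own pace and stop on an object; the grip force is fixed at half the most. Time passes only in rows, so rows that do not move let the fingers close. It gives the time, the measured TCP pose, the force and the opening at its end, in the units of the state.
- manip.state(): the state, without advancing time (a new reading comes with each control period).
- manip.grab_frame(name): name is "scene" or "side" or "wrist"; returns the picture (400x640x3 uint8, blue, green, red); there is no depth.
- manip.get_calibration(name): a dict with "fx", "fy", "cx", "cy" (pixels), "xyz" and "attitude" of the camera in the world. Camera axes: x right, y down, z forward; pixel columns grow to the right and rows downward; lengths in m; the calibration is good to about 2 mm. A picture is of the moment at which its call begins: read the wrist's pose just before it. get_calibration takes no time and is no camera call; for the wrist camera it gives the pose at the moment of the call.
- manip.job_done(): hands the job in, once; it reports no verdict.
Trained networks look in the newest picture that a camera, given by its name, has taken for a name from the list of things; names that differ only in an ending like _2 or _b are one class to them, and where a whole thing is asked for, a point or a joint stands for the part that bears it (a point fixed in the world has none). Each returns a list of dicts, best first, with "confidence" (0 to 1); they miss things now and then, are a little off and sometimes report something else, mostly with a low value. They report only what shows in the picture. A call takes as long as a camera call.
- manip.cut_out(target, camera): "pixels" (400x640 bool, what is visible of it) and "rect" ([left, top, right, bottom] in pixels, round what is visible of it).
The state is a dict: "time": time; "joint_pos": joint angles; "joint_vel": joint speeds; "joint_efforts": joint torques, N m; "tool_pos": TCP position; "tool_rot": TCP orientation; "contact_force": force on the tool from outside, world axes, zero at the start; "ft_torque": the same for the moment, N m; "gripper_width": opening from 0.0 (shut) to 1.0 (fully open).
Only numpy, scipy, OpenCV 4.12 (cv2) and the standard library are available. Lean on these libraries where they do the work, as an engineer would, in place of code of your own. Each camera call takes 0.05 s, during which the arm holds its last target.

## Working session

There is one attempt and no reset: what is moved stays moved. The work goes in short steps, Python scripts to look and compute and a shell command to move; the robot and the scene stay as the last step left them, time stands still between calls to the robot, and variables do not carry over. Pictures are saved under pics/ and viewed, and the job is handed in when it is done.

```bash
mkdir -p pics; python3 - <<'E'
from plant import manip
import cv2
s=manip.state();print(s)
for n in("scene","side","wrist"):
    im=manip.grab_frame(n);cv2.imwrite(f"pics/{n}0.png",im);print(n,manip.get_calibration(n))
E
```

```text
{'time': 0.0, 'joint_pos': array([-1.37801920e+00,  5.33495065e-02,  1.61431223e+00,  9.80719965e-06,
        1.47602124e+00, -1.19012253e-01]), 'joint_vel': array([ 0.000816  , -0.00023698, -0.00124847, -0.00081047, -0.0011948 ,
       -0.00029312]), 'joint_efforts': array([-5.41773752e-04, -3.93679869e+01, -3.70176566e+01, -1.12606640e-04,
        7.24849873e-03,  3.41394966e-06]), 'tool_pos': array([ 0.19159061, -0.59419287,  0.20775675]), 'tool_rot': array([-1.04463237e-03,  9.87872546e-01,  1.55263453e-01, -3.36616401e-05]), 'contact_force': array([-0.05654558, -0.20745518, -0.77262992]), 'ft_torque': array([-0.06337056,  0.03381704, -0.04637567]), 'gripper_width': 1.0011547215719614}
scene {'fx': 398.89966572127423, 'fy': 398.89966572127423, 'cx': 320.17774087183176, 'cy': 203.21107179719067, 'xyz': array([-0.13156926,  0.71960465,  0.73450904]), 'attitude': array([ 0.17180044, -0.36760523,  0.81913212, -0.40543011])}
side {'fx': 480.26754092493405, 'fy': 480.26754092493405, 'cx': 319.010828473948, 'cy': 199.74790301300496, 'xyz': array([ 0.60565866, -1.34107329,  0.75469989]), 'attitude': array([-0.52891588,  0.8482393 ,  0.02286324, -0.01467491])}
wrist {'fx': 332.82540771295584, 'fy': 332.82540771295584, 'cx': 316.6733822708597, 'cy': 196.7683436887878, 'xyz': array([ 0.25688434, -0.5731053 ,  0.37177898]), 'attitude': array([ 0.11100383,  0.8005705 , -0.58314639, -0.08188597])}
```

View pics/scene0.png

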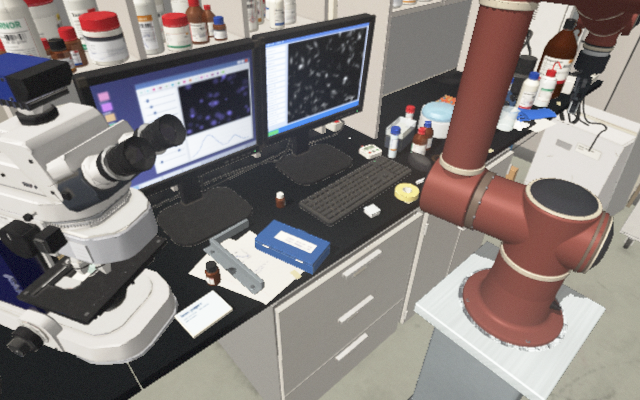

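View pics/side0.png

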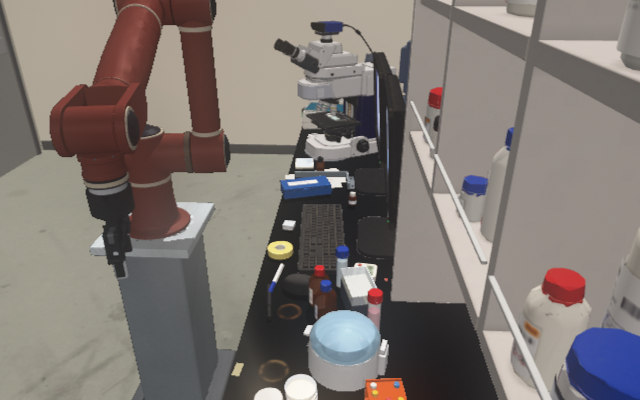

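View pics/wrist0.png

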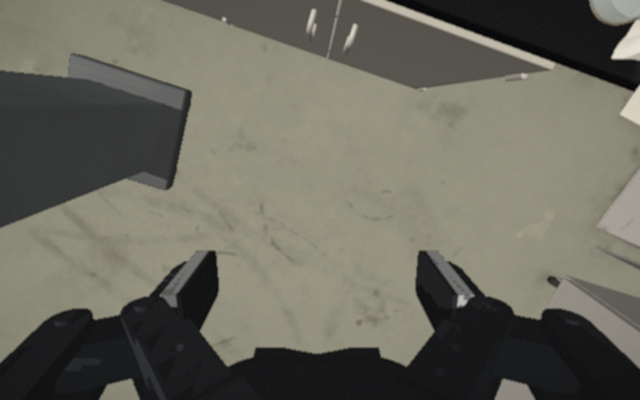

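The scene picture shows the blue box at about (292,247), the stop left of it at (235,262), the vial at (280,200) and the oil bottle at (212,272). Next I'll run the networks on these.

```bash
cat > h.py <<'E'
import numpy as np,cv2
from scipy.spatial.transform import Rotation as R
from plant import manip
def q(a): return R.from_quat([a[1],a[2],a[3],a[0]])
def ray(c,u,v,z):
    d=q(c['attitude']).apply(np.c_[(np.atleast_1d(u)-c['cx'])/c['fx'],(np.atleast_1d(v)-c['cy'])/c['fy'],np.ones(np.size(u))])
    o=np.array(c['xyz']);return o+d*((z-o[2])/d[:,2])[:,None]
def proj(c,P):
    p=q(c['attitude']).inv().apply(np.atleast_2d(P)-np.array(c['xyz']))
    return np.c_[p[:,0]/p[:,2]*c['fx']+c['cx'],p[:,1]/p[:,2]*c['fy']+c['cy']]
E
python3 - <<'E'
from h import *
im=manip.grab_frame("scene");c=manip.get_calibration("scene")
H={'slide_box':.038,'stop':.025,'oil_bottle':.029,'vial':.022,'cover_glass_box':.01,'tape_roll':.01,'lens_tissue':.005}
for n in H:
    r=manip.cut_out(n,"scene")
    for k in r[:1]:
        m=k['pixels'];ys,xs=np.nonzero(m)
        print(n,round(k['confidence'],2),k['rect'],m.sum(),ray(c,xs.mean(),ys.mean(),H[n])[0].round(3))
        np.save(f"m_{n}.npy",m)
cr=cv2.resize(im[180:350,150:350],None,fx=3.9,fy=3.5,interpolation=cv2.INTER_CUBIC);cv2.imwrite("pics/crop0.png",cr)
E
```

```text
slide_box 0.72 [255.6, 222.7, 328.9, 273.4] 2353 [0.442 0.278 0.038]
stop 0.69 [206.0, 222.2, 267.6, 296.2] 1508 [0.514 0.404 0.025]
oil_bottle 0.74 [201.6, 261.9, 221.4, 286.8] 351 [0.5   0.472 0.029]
vial 0.54 [277.0, 194.8, 286.0, 207.8] 115 [0.629 0.174 0.022]
cover_glass_box 0.73 [365.4, 204.2, 381.6, 216.4] 142 [ 0.429 -0.008  0.01 ]
tape_roll 0.85 [395.8, 182.7, 421.3, 202.9] 357 [ 0.419 -0.156  0.01 ]
lens_tissue 0.63 [172.7, 293.9, 232.0, 336.5] 1405 [0.434 0.536 0.005]
```

View pics/crop0.png

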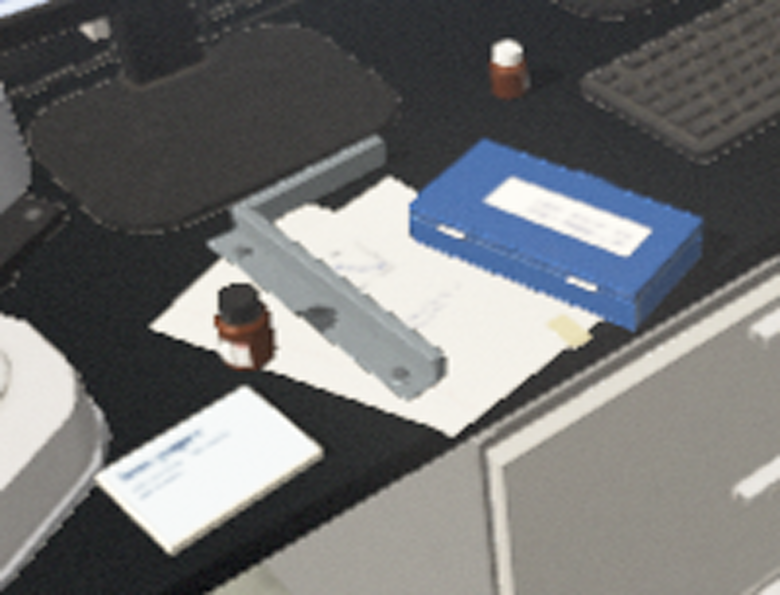

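```bash
cat >> h.py <<'E'
from scipy.optimize import minimize
def T2(p,P):
    c,s=np.cos(p[2]),np.sin(p[2]);P=np.asarray(P,float)
    return np.c_[p[0]+c*P[:,0]-s*P[:,1],p[1]+s*P[:,0]+c*P[:,1],P[:,2]]
def blk(x0,x1,y0,y1,z0,z1): return np.array([[x,y,z] for x in(x0,x1) for y in(y0,y1) for z in(z0,z1)])
BOX=[blk(-.042,.046,-.0875,.0875,0,.038)]
STOP=[blk(-.2,.01,0,.01,0,.025),blk(0,.01,-.11,.01,0,.025),blk(-.2,.01,.01,.032,0,.004),blk(.01,.032,-.11,.01,0,.004)]
def sil(c,p,parts,shape=(400,640),S=16):
    m=np.zeros((shape[0]*4,shape[1]*4),np.uint8)
    for b in parts:
        h=cv2.convexHull(proj(c,T2(p,b)).astype(np.float32))
        cv2.fillConvexPoly(m,np.round(((h+.5)*4-.5)*16).astype(np.int32),255,shift=4)
    return cv2.resize(m,(shape[1],shape[0]),interpolation=cv2.INTER_AREA)/255.
def fit(c,mask,parts,p0,ign=None):
    M=mask.astype(float)
    w=np.ones_like(M) if ign is None else 1.-ign
    f=lambda p:(np.abs(sil(c,p,parts)-M)*w).sum()
    best=None
    for d in(0,.15,-.15):
        r=minimize(f,np.array(p0)+[0,0,d],method='Nelder-Mead',options=dict(initial_simplex=np.array(p0)+[0,0,d]+np.array([[0,0,0],[.02,0,0],[0,.02,0],[0,0,.15]]),xatol=1e-4,fatol=.05,maxiter=300))
        if best is None or r.fun<best.fun:best=r
    return best.x,best.fun,M.sum()
def bluemask(im):
    h=cv2.cvtColor(im,cv2.COLOR_BGR2HSV);return (abs(h[...,0].astype(int)-109)<12)&(h[...,1]>110)&(h[...,2]>50)
def edges(im,c,p,parts,col,out=None):
    for b in parts:
        q8=(proj(c,T2(p,b)))
        for i in range(8):
            for j in range(i):
                if bin(i^j).count('1')==1: cv2.line(im,tuple(np.round(q8[i]*16).astype(int)),tuple(np.round(q8[j]*16).astype(int)),col,1,shift=4)
E
python3 - <<'E'
from h import *
c=manip.get_calibration("scene");im=cv2.imread("pics/scene0.png")
m=np.load("m_slide_box.npy");k=cv2.dilate(m.astype(np.uint8),np.ones((9,9)))>0
b=cv2.morphologyEx((bluemask(im)&k).astype(np.uint8),cv2.MORPH_CLOSE,np.ones((13,13)))
pb=fit(c,m,BOX,[.442,.278,1.8]);pb2=fit(c,b,BOX,[.442,.278,1.8]);print(pb,pb2)
ps=fit(c,np.load("m_stop.npy"),STOP,[.6,.38,.1]);print(ps)
cs=manip.get_calibration("side")
a=im.copy();edges(a,c,pb[0],BOX,(0,255,0));edges(a,c,ps[0],STOP,(0,0,255))
cv2.imwrite("pics/fit0.png",cv2.resize(a[180:350,150:350],None,fx=3.9,fy=3.5))
E
```

```text
(array([0.46119464, 0.26237353, 1.87762711]), np.float64(111.61176470588234), np.float64(2353.0)) (array([0.46604735, 0.26161037, 1.87195635]), np.float64(167.0392156862745), np.float64(2270.0))
(array([0.6073181 , 0.40463879, 0.06945604]), np.float64(99.32941176470587), np.float64(1508.0))
```

View pics/fit0.png

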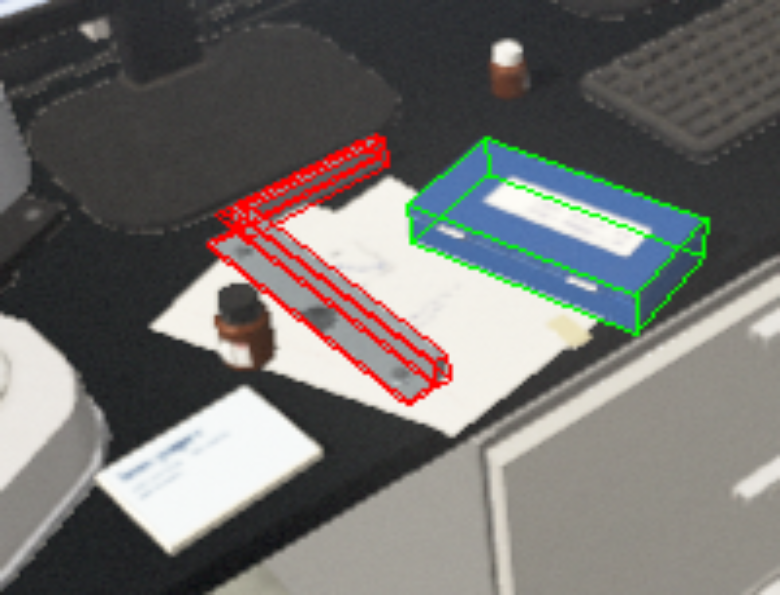

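The fits sit well on the picture: green box and red stop outlines match their edges. The side view gives an independent check, and the keyboard end needs locating too.

```bash
cat > st.py <<'E'
from h import *
PS=[.6073,.4046,.0695]
def st(ps=PS):
    s=manip.state();t=s['tool_pos'];r=q(s['tool_rot']).as_matrix()
    d=t[:2]-np.array(ps[:2]);c,n=np.cos(ps[2]),np.sin(ps[2])
    print('t',round(s['time'],2),'tcp',t.round(4),'xax',r[:,0].round(3),'yawx-stop deg',round(np.degrees(np.arctan2(r[1,0],r[0,0])-ps[2]),2),'stop xy mm',((c*d[0]+n*d[1])*1e3).round(1),((-n*d[0]+c*d[1])*1e3).round(1),'F',s['contact_force'].round(1),'g',round(s['gripper_width'],2))
if __name__=='__main__': st()
E
python3 - <<'E'
from h import *
from st import st
c=manip.get_calibration("scene")
print('kb',ray(c,[302,345,305,412],[207,223,212,165],.015).round(3))
im=manip.grab_frame("side");cs=manip.get_calibration("side")
pb=[.4612,.2624,1.8776];ps=[.6073,.4046,.0695]
for n,P,p0 in(('slide_box',BOX,pb),('stop',STOP,ps)):
    r=manip.cut_out(n,"side")
    if r: print(n,r[0]['confidence'],r[0]['rect'],fit(cs,r[0]['pixels'],P,p0))
edges(im,cs,pb,BOX,(0,255,0));edges(im,cs,ps,STOP,(0,0,255))
cv2.imwrite("pics/sidefit.png",cv2.resize(im[140:220,250:410],None,fx=5,fy=5));st()
E
```

```text
kb [[ 0.571  0.139  0.015]
 [ 0.438  0.096  0.015]
 [ 0.548  0.148  0.015]
 [ 0.503 -0.289  0.015]]
slide_box 0.56 [287.9, 175.8, 328.7, 198.4] (array([0.47074187, 0.26672414, 1.87642868]), np.float64(51.98823529411764), np.float64(924.0))
stop 0.57 [297.0, 173.3, 357.2, 191.0] (array([0.61539198, 0.40148962, 0.04636247]), np.float64(81.93725490196077), np.float64(411.0))
t 0.7 tcp [ 0.1917 -0.5949  0.209 ] xax [ 0.952  0.307 -0.   ] yawx-stop deg 13.88 stop xy mm -484.0 -968.2 F [-0.2 -0.2  0.5] g 1.0
```

View pics/sidefit.png

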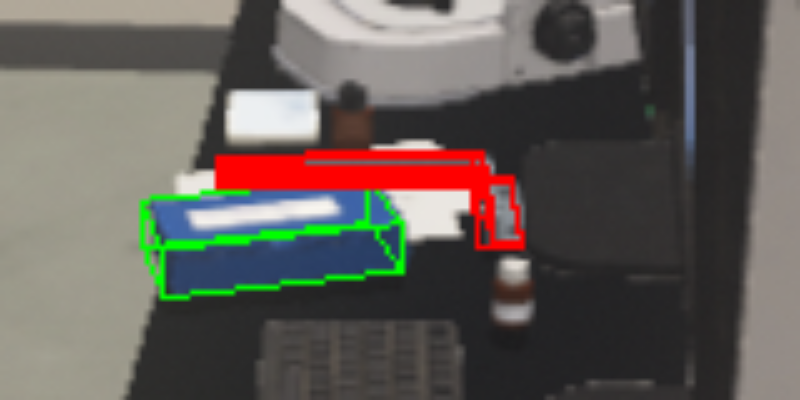

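```bash
python3 -m creep '[[0,0,0,0.024,-0.0225,0,1],[0,0,0,0.024,-0.0225,0,1],[0,0,0,0.024,-0.0225,0,1],[0,0,0,0.024,-0.0225,0,1],[0,0,0,0.024,-0.0225,0,1],[0,0,0,0.024,-0.0225,0,1],[0,0,0,0.024,-0.0225,0,1],[0,0,0,0.024,-0.0225,0,1],[0,0,0,0.024,-0.0225,0,1],[0,0,0,0.024,-0.0225,0,1],[0,0,0,0.024,-0.0225,0,1],[0,0,0,0.024,-0.0225,0,1]]'; python3 st.py
```

```text
time: 1.7
tool_pos: [0.3835, -0.2481, 0.2093]
tool_rot: [0.0, 0.988, 0.155, 0.0]
contact_force: [1.1, 0.0, -1.0]
gripper_width: 1.001
t 1.7 tcp [ 0.3835 -0.2481  0.2093] xax [0.952 0.306 0.   ] yawx-stop deg 13.87 stop xy mm -268.6 -635.6 F [ 1.1  0.  -1. ] g 1.0
```

```bash
python3 -m creep '[[0,0,0,0.0169,-0.0296,0,1],[0,0,0,0.0169,-0.0296,0,1],[0,0,0,0.0169,-0.0296,0,1],[0,0,0,0.0169,-0.0296,0,1],[0,0,0,0.0169,-0.0296,0,1],[0,0,0,0.0169,-0.0296,0,1],[0,0,0,0.0169,-0.0296,0,1],[0,0,0,0.0169,-0.0296,0,1],[0,0,0,0.0169,-0.0296,0,1],[0,0,0,0.0169,-0.0296,0,1],[0,0,0,0.0169,-0.0296,0,1],[0,0,0,0.0169,-0.0296,0,1],[0,0,0,0.0169,-0.0296,0,1]]' && python3 -m creep '[[0,0,-6.9,0,0,0,1],[0,0,-6.9,0,0,0,1],[0,0,-6.9,0,0,0,1],[0,0,-6.9,0,0,0,1],[0,0,-6.9,0,0,0,1],[0,0,-6.9,0,0,0,1],[0,0,-6.9,0,0,0,1],[0,0,-6.9,0,0,0,1],[0,0,-6.9,0,0,0,1],[0,0,-6.9,0,0,0,1],[0,0,-6.9,0,0,0,1],[0,0,-6.9,0,0,0,1],[0,0,-6.9,0,0,0,1],[0,0,0,0,0,0,1]]'
python3 - <<'E'
from h import *
from st import st
c=manip.get_calibration("wrist");im=manip.grab_frame("wrist");st()
pb=[.4612,.2624,1.8776];ps=[.6073,.4046,.0695]
for n,P,p0 in(('slide_box',BOX,pb),('stop',STOP,ps)):
    r=manip.cut_out(n,"wrist")
    if r:
        f=fit(c,r[0]['pixels'],P,p0);print(n,r[0]['confidence'],r[0]['rect'],f);edges(im,c,f[0],P,(0,255,0))
    else:print('no',n)
cv2.imwrite("pics/w1.png",im);print(c)
E
```

```text
time: 2.78
tool_pos: [0.4741, 0.186, 0.2093]
tool_rot: [0.0, 0.988, 0.155, 0.0]
contact_force: [0.4, -0.4, 0.3]
gripper_width: 1.006
time: 3.95
tool_pos: [0.4741, 0.1841, 0.2091]
tool_rot: [0.0, 0.59, 0.807, 0.0]
contact_force: [0.2, 0.5, 0.1]
gripper_width: 1.001
t 4.0 tcp [0.4741 0.1841 0.2091] xax [-0.299  0.954 -0.   ] yawx-stop deg 103.44 stop xy mm -148.2 -210.7 F [ 0.7 -0.4  0.2] g 1.0
slide_box 0.88 [239.7, 41.0, 426.9, 143.5] (array([0.46402657, 0.26359551, 1.88099734]), np.float64(491.97647058823526), np.float64(17578.0))
stop 0.98 [480.5, 0.0, 547.6, 116.1] (array([0.60926322, 0.40552255, 0.06415539]), np.float64(248.23529411764707), np.float64(3661.0))
{'fx': 332.82540771295584, 'fy': 332.82540771295584, 'cx': 316.6733822708597, 'cy': 196.7683436887878, 'xyz': array([0.45267442, 0.25018307, 0.37286293]), 'attitude': array([0.13580105, 0.97877811, 0.15208668, 0.02052132])}
```

View pics/w1.png

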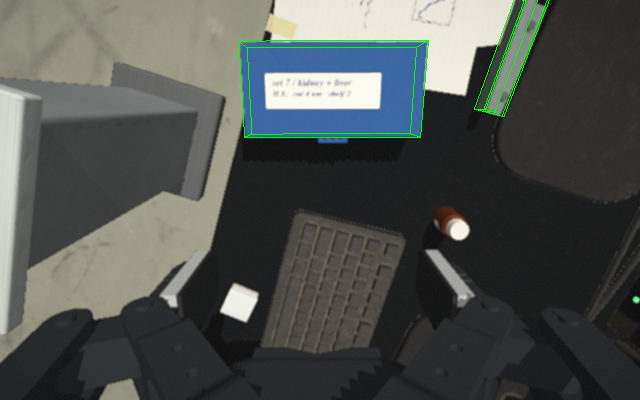

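The wrist picture confirms the fit: the box at (240–427, 41–140) and the short rail at (480–548, 0–116), within 3 mm of the scene-camera values. The space under the fingers is free. Descending now.

```bash
sed -i 's/^PS=.*/PS=[.6093,.4055,.0645]/' st.py; python3 -m creep '[[0,0,0,0,0,0.03,1],[0,0,0,0,0,0.03,1],[0,0,0,0,0,0.03,1],[0,0,0,0,0,0.03,1],[0,0,0,0,0,0.03,1],[0,0,0,0,0,0.03,1],[0,0,0,0,0,0.015,1],[0,0,0,0,0,0.01,1],[0,0,0,0,0,0,1]]';python3 - <<'E'
from st import *
st()
im=manip.grab_frame("scene");cv2.imwrite("pics/s2.png",cv2.resize(im[180:320,180:380],None,fx=4,fy=4))
E
```

```text
time: 4.85
tool_pos: [0.4722, 0.1837, 0.0016]
tool_rot: [-0.001, 0.591, 0.806, -0.002]
contact_force: [-0.7, 0.2, -0.3]
gripper_width: 0.999
t 4.85 tcp [0.4722 0.1837 0.0016] xax [-0.301  0.954  0.   ] yawx-stop deg 103.79 stop xy mm -151.1 -212.5 F [-0.7  0.2 -0.3] g 1.0
```

View pics/s2.png

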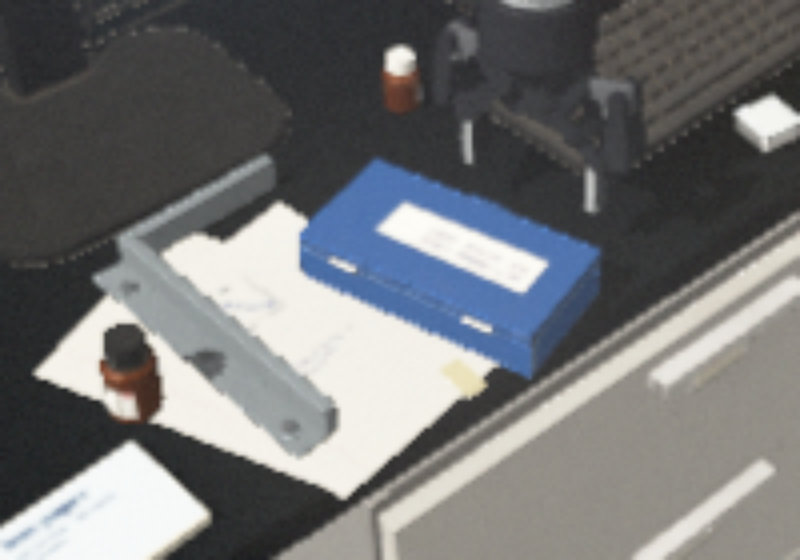

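```bash
python3 -m creep '[[0,0,0,0.012,0.003,0,1],[0,0,0,0.012,0.003,0,1],[0,0,0,0.002,0,0,1],[0,0,2,0.007,0.0018,0,1],[0,0,2,0.007,0.0015,0,1],[0,0,2,0.007,0.0012,0,1],[0,0,2,0.007,0.001,0,1],[0,0,2,0.007,0.0008,0,1],[0,0,2,0.007,0.0005,0,1],[0,0,1.8,0.007,0.0002,0,1],[0,0,0,0,0,0,1]]';python3 - <<'E'
from st import *
st()
im=manip.grab_frame("scene");c=manip.get_calibration("scene");r=manip.cut_out('slide_box',"scene")
k=cv2.dilate(r[0]['pixels'].astype(np.uint8),np.ones((5,5)))>0
f=fit(c,r[0]['pixels'],BOX,[.464,.31,1.75]);print(f)
edges(im,c,f[0],BOX,(0,255,0))
cv2.imwrite("pics/s3.png",cv2.resize(im[180:320,180:380],None,fx=4,fy=4))
E
```

```text
time: 5.82
tool_pos: [0.4695, 0.2621, 0.0052]
tool_rot: [0.0, 0.683, 0.73, 0.001]
contact_force: [0.3, -1.1, 1.3]
gripper_width: 0.996
t 5.82 tcp [0.4695 0.2621 0.0052] xax [-0.067  0.998  0.001] yawx-stop deg 90.14 stop xy mm -148.7 -134.1 F [ 0.3 -1.1  1.3] g 1.0
(array([0.46276162, 0.26304199, 1.90705254]), np.float64(396.64313725490194), np.float64(2060.0))
```

View pics/s3.png

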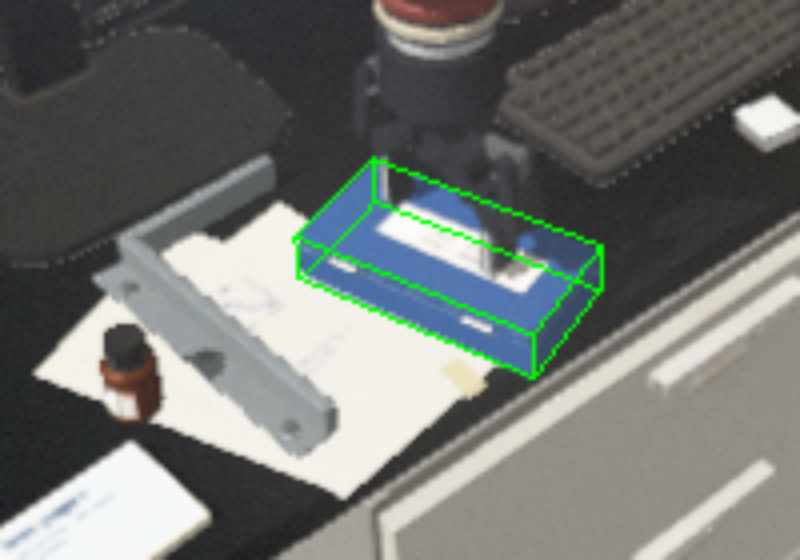

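The box has not moved, yet the fingers appear above its lid, near (302,249) in the full picture. I'll check the tip height before moving again.

```bash
python3 - <<'E'
from st import *
c=manip.get_calibration("scene");cs=manip.get_calibration("side")
for d in(-.05,.05):
  for z in(0,.015,.04,.06): print(d,z,proj(c,[[.4695+d,.2621,z]]).round(1),proj(cs,[[.4695+d,.2621,z]]).round(1))
im=manip.grab_frame("side");cv2.imwrite("pics/sd3.png",cv2.resize(im[120:220,240:400],None,fx=5,fy=5,interpolation=cv2.INTER_CUBIC))
im=manip.grab_frame("wrist");cv2.imwrite("pics/w3.png",im)
print(manip.state())
E
```

```text
-0.05 0 [[303.5 259. ]] [[292.5 191.3]]
-0.05 0.015 [[303.4 254.8]] [[292.4 187.7]]
-0.05 0.04 [[303.3 247.7]] [[292.2 181.5]]
-0.05 0.06 [[303.2 241.8]] [[292.1 176.4]]
0.05 0 [[279.4 238.8]] [[319.4 191.9]]
0.05 0.015 [[279.2 234.7]] [[319.4 188.3]]
0.05 0.04 [[278.7 227.6]] [[319.4 182. ]]
0.05 0.06 [[278.4 221.8]] [[319.4 177. ]]
{'time': 6.0167, 'joint_pos': array([ 3.67958276e-01,  6.50499409e-02,  1.96723471e+00, -1.61398430e-04,
        1.10866069e+00,  3.01561548e-01]), 'joint_vel': array([-7.64302234e-03,  1.64850502e-03,  5.19867642e-03,  2.95528365e-05,
       -5.35883274e-04,  3.58210475e-03]), 'joint_efforts': array([ 2.00952608e-01, -3.40869355e+01, -3.13069904e+01,  6.51405018e-03,
       -5.65888695e-03, -3.05477937e-03]), 'tool_pos': array([0.4691538 , 0.2603426 , 0.00443231]), 'tool_rot': array([2.06000512e-04, 6.83220385e-01, 7.30212158e-01, 2.59883361e-04]), 'contact_force': array([-0.67714775,  0.68070741, -0.16219823]), 'ft_torque': array([-0.00952332, -0.00058682,  0.06720502]), 'gripper_width': 0.9988505516689162}
```

View pics/sd3.png

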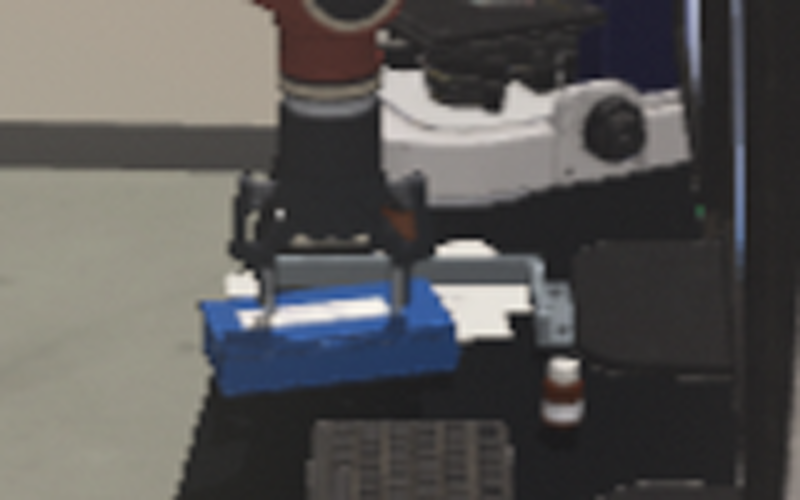

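View pics/w3.png

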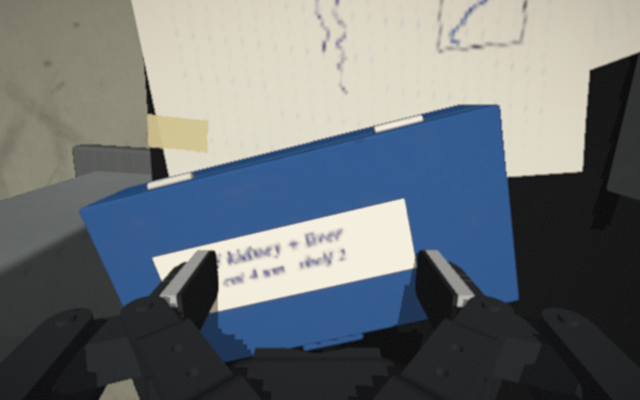

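The wrist and side pictures agree that the open fingertips are over the lid at z ≈ 0.04, although the TCP reads 0.005. So the fingers ride much higher than the stated numbers imply, and the box is untouched. I'll back off and measure the tips.

```bash
python3 -m creep '[[0,0,0,0,0,-0.01,1],[0,0,-3,-0.02,0,0,1],[0,0,-3,-0.03,0,0,1],[0,0,-3,-0.03,0,0,1],[0,0,-3,-0.01,0,0,1],[0,0,0,0,0,0.01,1],[0,0,0,0,0,0,1]]';python3 - <<'E'
from st import *
print(manip.hold_point_z)
st()
im=manip.grab_frame("scene");c=manip.get_calibration("scene")
s=manip.state();t=s['tool_pos'];Rm=q(s['tool_rot']).as_matrix()
big=cv2.resize(im[190:260,260:360],None,fx=8,fy=8,interpolation=cv2.INTER_CUBIC)
for d in(-.0425,.0425,0):
  for z in(0,.013,.03,.04):
    p=proj(c,[t+Rm[:,1]*d+[0,0,z-t[2]]])[0];cv2.circle(big,(int((p[0]-260+.5)*8),int((p[1]-190+.5)*8)),3,(0,255,0) if z==0 else (0,255,255) if z==.013 else (0,0,255),-1)
cv2.imwrite("pics/s4.png",big)
E
```

```text
time: 6.6
tool_pos: [0.4803, 0.1706, 0.0029]
tool_rot: [-0.001, 0.605, 0.796, -0.001]
contact_force: [0.3, 0.6, -0.2]
gripper_width: 1.003
0.0187
t 6.6 tcp [0.4803 0.1706 0.0029] xax [-0.269  0.963  0.   ] yawx-stop deg 101.9 stop xy mm -143.9 -226.1 F [ 0.3  0.6 -0.2] g 1.0
```

View pics/s4.png

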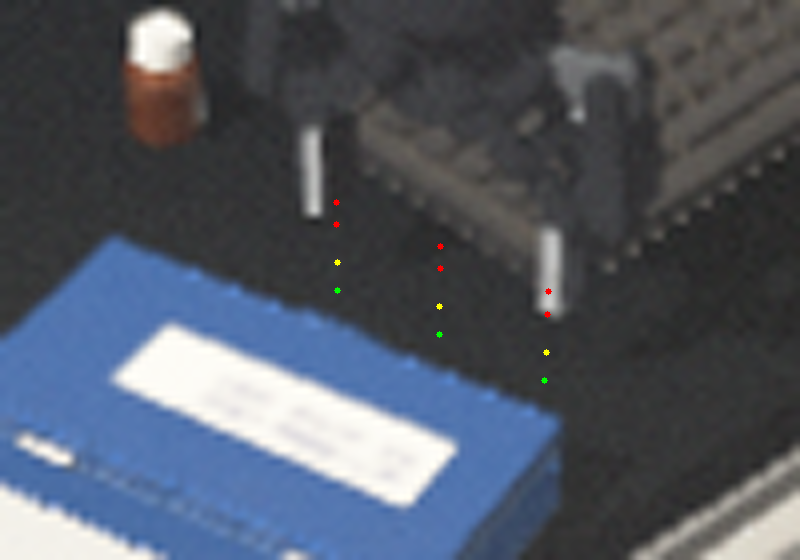

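The picture puts the tips about 30 mm above the commanded TCP, not 13. I'll lower gradually and watch force and image.

```bash
python3 -m creep '[[0,0,0,0,0,0.006,1],[0,0,0,0,0,0.006,1],[0,0,0,0,0,0,1]]';python3 - <<'E'
from st import *
st()
im=manip.grab_frame("scene");c=manip.get_calibration("scene")
cv2.imwrite("pics/s5.png",cv2.resize(im[190:260,260:360],None,fx=8,fy=8,interpolation=cv2.INTER_CUBIC))
im=manip.grab_frame("side");cv2.imwrite("pics/sd5.png",cv2.resize(im[140:220,240:400],None,fx=5,fy=5,interpolation=cv2.INTER_CUBIC))
E
```

```text
time: 6.9
tool_pos: [0.4797, 0.1716, -0.0097]
tool_rot: [-0.001, 0.603, 0.798, -0.001]
contact_force: [-0.5, -0.1, 0.1]
gripper_width: 1.001
t 6.9 tcp [ 0.4797  0.1716 -0.0097] xax [-0.272  0.962  0.   ] yawx-stop deg 102.12 stop xy mm -144.4 -225.0 F [-0.5 -0.1  0.1] g 1.0
```

View pics/s5.png

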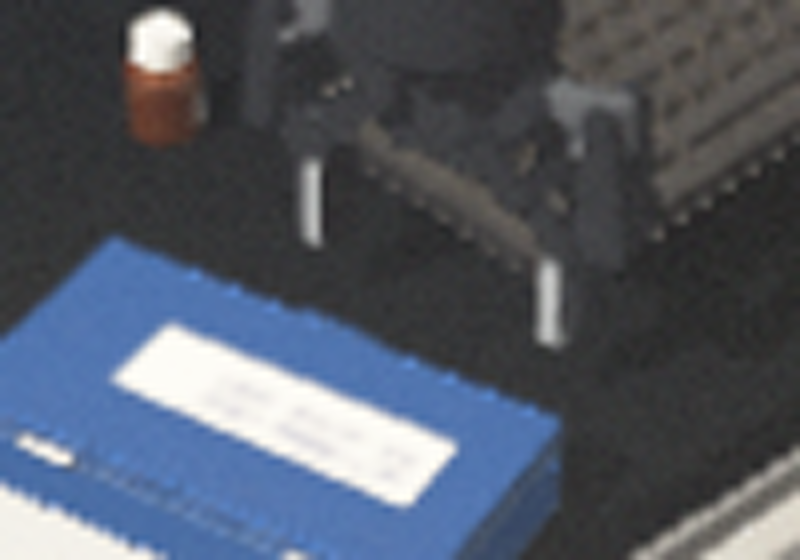

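View pics/sd5.png

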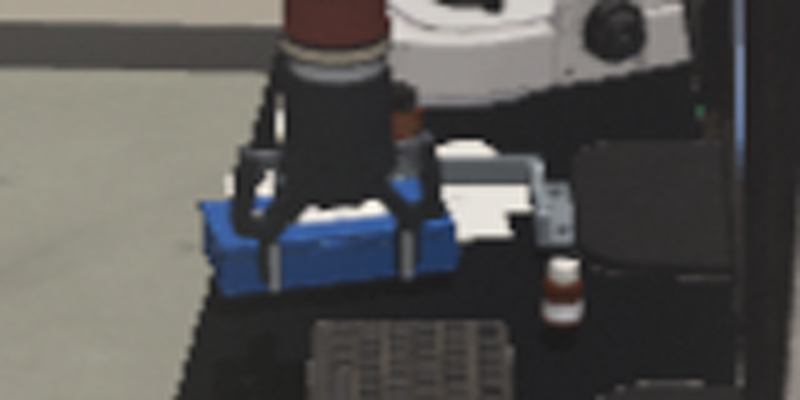

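```bash
python3 -m creep '[[0,0,0,0,0,0.006,1],[0,0,0,0.011,0.0025,0,1],[0,0,0,0.011,0.0025,0,1],[0,0,0,0.011,0.0025,0,1],[0,0,1.7,0.007,0.0015,0,1],[0,0,1.7,0.007,0.0013,0,1],[0,0,1.7,0.007,0.001,0,1],[0,0,1.7,0.007,0.0008,0,1],[0,0,0,0,0,0,1]]';python3 - <<'E'
from st import *
st()
im=manip.grab_frame("scene");c=manip.get_calibration("scene");r=manip.cut_out('slide_box',"scene")
f=fit(c,r[0]['pixels'],BOX,[.464,.28,1.8]);print(f)
edges(im,c,f[0],BOX,(0,255,0))
cv2.imwrite("pics/s6.png",cv2.resize(im[180:320,180:380],None,fx=4,fy=4))
E
```

```text
time: 7.75
tool_pos: [0.4772, 0.2351, -0.0138]
tool_rot: [-0.0, 0.649, 0.761, 0.0]
contact_force: [0.0, 0.7, 0.5]
gripper_width: 1.001
t 7.75 tcp [ 0.4772  0.2351 -0.0138] xax [-0.157  0.988  0.   ] yawx-stop deg 95.35 stop xy mm -142.8 -161.5 F [0.  0.7 0.5] g 1.0
(array([0.46708089, 0.28784487, 1.72954108]), np.float64(85.21960784313725), np.float64(2448.0))
```

View pics/s6.png

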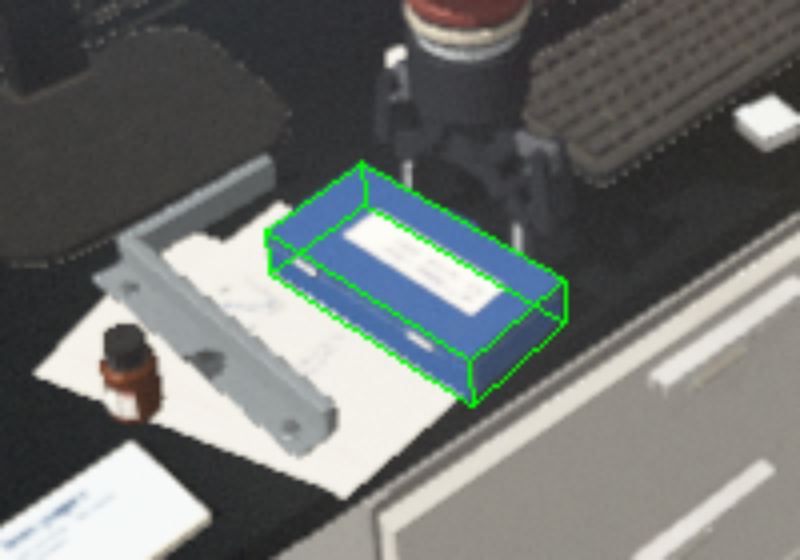

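The push works: the box now lies parallel to the finger line. I continue.

```bash
python3 -m creep '[[0,0,1.8,0.008,0.0007,0,1],[0,0,1.8,0.008,0.0004,0,1],[0,0,1.7,0.008,0.0002,0,1],[0,0,0,0.008,0,0,1],[0,0,0,0.008,0,0,1],[0,0,0,0.007,0,0,1],[0,0,0,0.004,0,0,1],[0,0,0,0,0,0,1]]';python3 - <<'E'
from st import *
st()
im=manip.grab_frame("scene");c=manip.get_calibration("scene");r=manip.cut_out('slide_box',"scene")
f=fit(c,r[0]['pixels'],BOX,[.464,.33,1.65]);print(f)
edges(im,c,f[0],BOX,(0,255,0))
cv2.imwrite("pics/s7.png",cv2.resize(im[180:320,180:380],None,fx=4,fy=4))
E
```

```text
time: 8.52
tool_pos: [0.474, 0.2854, -0.0139]
tool_rot: [-0.0, 0.684, 0.73, 0.0]
contact_force: [-0.4, -0.0, -0.4]
gripper_width: 0.999
t 8.52 tcp [ 0.474   0.2854 -0.0139] xax [-0.065  0.998  0.001] yawx-stop deg 90.03 stop xy mm -142.8 -111.1 F [-0.4 -0.  -0.4] g 1.0
(array([0.46939914, 0.33751968, 1.62755127]), np.float64(85.0078431372549), np.float64(2522.0))
```

View pics/s7.png

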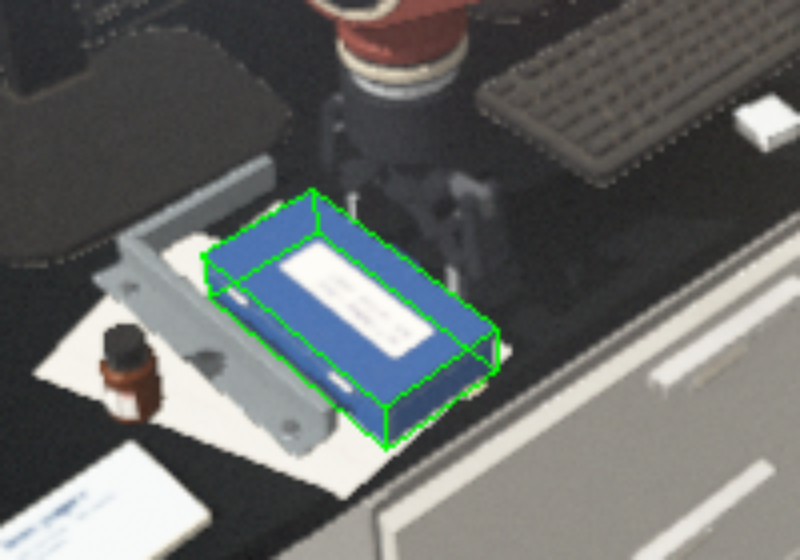

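```bash
python3 -m creep '[[0,0,0,0.004,0,0,1],[0,0,0,0.004,0,0,1],[0,0,0,0.002,0,0,1],[0,0,0,0,0,0,1]]'; python3 -m creep '[[0,0,0,0.002,0,0,1],[0,0,0,0,0,0,1]]';  python3 -m creep '[[0,0,0,0.0015,0,0,1],[0,0,0,0,0,0,1]]'; python3 st.py
```

```text
time: 8.95
tool_pos: [0.4733, 0.2946, -0.014]
tool_rot: [-0.0, 0.684, 0.729, 0.0]
contact_force: [1.0, -1.2, -0.4]
gripper_width: 0.998
time: 9.12
tool_pos: [0.4734, 0.2959, -0.014]
tool_rot: [0.001, 0.684, 0.73, -0.0]
contact_force: [1.1, -4.0, 1.1]
gripper_width: 1.0
time: 9.28
tool_pos: [0.4735, 0.2959, -0.014]
tool_rot: [0.002, 0.684, 0.73, -0.001]
contact_force: [1.2, -9.6, 2.8]
gripper_width: 0.997
t 9.28 tcp [ 0.4735  0.2959 -0.014 ] xax [-0.066  0.998 -0.004] yawx-stop deg 90.06 stop xy mm -142.6 -100.6 F [ 1.2 -9.6  2.8] g 1.0
```

Contact with the long rail is made at 10 N. Next I back off, raise, shut the jaws and go round to the near end.

```bash
python3 -m creep '[[0,0,0,-0.01,0,0,1],[0,0,0,-0.015,0,0,1],[0,0,0,0,0,-0.03,1],[0,0,0,0,0,-0.03,1],[0,0,0,0,0,-0.03,0.5],[0,0,0,0,0,0,0],[0,0,0,0.013,-0.022,0,0],[0,0,0,0.013,-0.022,0,0],[0,0,0,0.013,-0.022,0,0],[0,0,0,0.013,-0.022,0,0],[0,0,0,0.013,-0.022,0,0],[0,0,0,0.013,-0.022,0,0],[0,0,0,0,0,0,0],[0,0,0,0,0,0,0]]';python3 - <<'E'
from st import *
st()
im=manip.grab_frame("scene");c=manip.get_calibration("scene");r=manip.cut_out('slide_box',"scene")
f=fit(c,r[0]['pixels'],BOX,[.464,.34,1.64]);print(f)
cv2.imwrite("pics/s8.png",cv2.resize(im[160:310,180:380],None,fx=4,fy=4))
c=manip.get_calibration("wrist");im=manip.grab_frame("wrist")
for n,P,p0 in(('slide_box',BOX,f[0]),('stop',STOP,PS)):
    r=manip.cut_out(n,"wrist")
    if r:
        f=fit(c,r[0]['pixels'],P,p0);print(n,r[0]['confidence'],r[0]['rect'],f);edges(im,c,f[0],P,(0,255,0))
cv2.imwrite("pics/w8.png",im)
E
```

```text
time: 10.45
tool_pos: [0.337, 0.3427, 0.0757]
tool_rot: [-0.0, 0.683, 0.73, 0.0]
contact_force: [1.1, 0.6, -0.3]
gripper_width: 0.002
t 10.45 tcp [0.337  0.3427 0.0757] xax [-0.066  0.998  0.001] yawx-stop deg 90.08 stop xy mm -275.8 -45.1 F [ 1.1  0.6 -0.3] g 0.0
(array([0.46849653, 0.34529928, 1.60026796]), np.float64(269.0235294117647), np.float64(2398.0))
slide_box 0.78 [375.8, 138.9, 637.4, 278.5] (array([0.47145633, 0.34910681, 1.63254949]), np.float64(1081.1921568627452), np.float64(35104.0))
stop 0.83 [427.1, 89.3, 640.0, 143.5] (array([0.61006862, 0.40543894, 0.06942851]), np.float64(374.6941176470588), np.float64(10713.0))
```

View pics/s8.png

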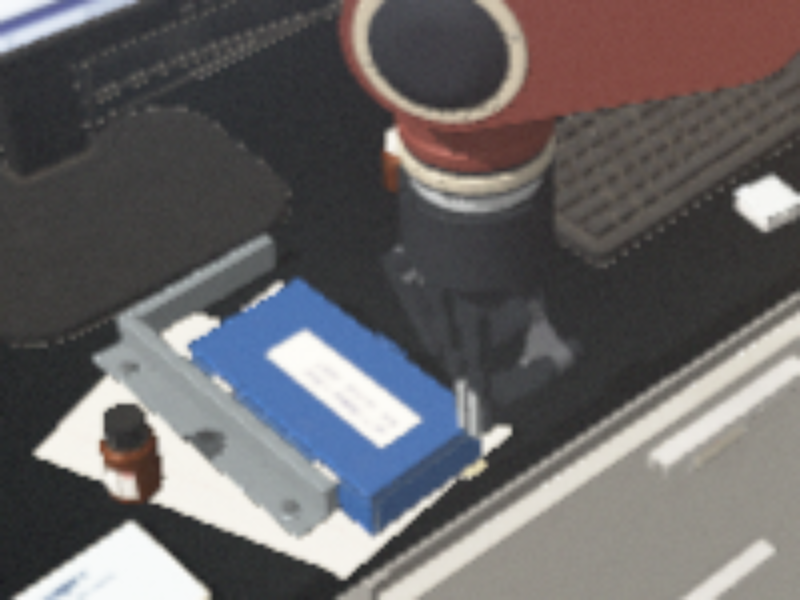

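View pics/w8.png

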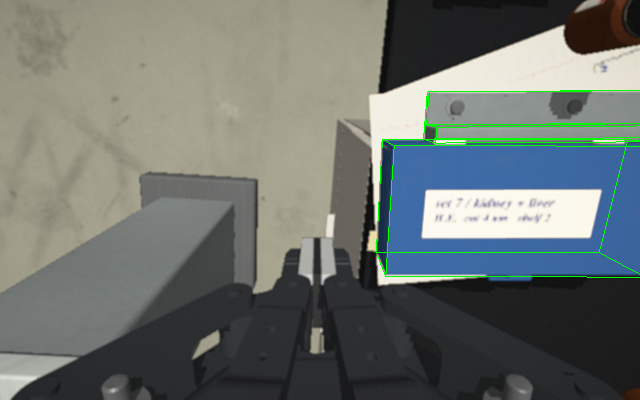

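```bash
python3 - <<'E'
from st import *
c=manip.get_calibration("scene")
im=cv2.resize(manip.grab_frame("scene")[220:290,250:350],None,fx=8,fy=8,interpolation=cv2.INTER_CUBIC)
t=manip.state()['tool_pos']
for z in(.05,.06,.07,.08,.09,.1,.11):
  p=proj(c,[[t[0],t[1],z]])[0];print(z,p.round(1));cv2.circle(im,(int((p[0]-249.5)*8),int((p[1]-219.5)*8)),3,(0,255,0),-1)
cv2.imwrite("pics/s9.png",im)
E
```

```text
0.05 [299.3 279.9]
0.06 [299.3 276.8]
0.07 [299.2 273.8]
0.08 [299.1 270.7]
0.09 [299.1 267.5]
0.1 [299.  264.3]
0.11 [298.9 261.1]
```

View pics/s9.png

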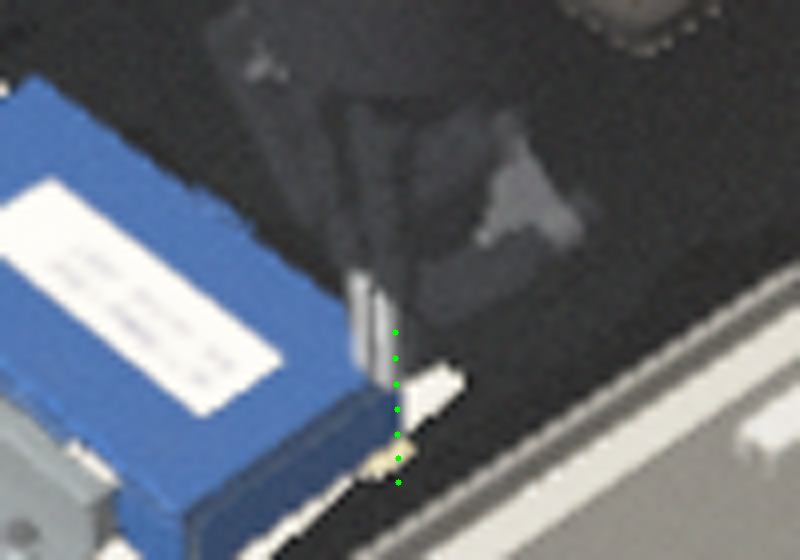

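The closed tips sit at z ≈ 0.09 for a TCP reading of 0.076, so the reading is about 14 mm low in z. I allow for that: down 77 mm, then push along tool +y.

```bash
python3 -m creep '[[0,0,0,0,0,0.025,0],[0,0,0,0,0,0.025,0],[0,0,0,0,0,0.02,0],[0,0,0,0,0,0.006,0],[0,0,0,0,0,0,0]]';  python3 -m creep '[[0,0,0,0,0.01,0,0],[0,0,0,0,0.01,0,0],[0,0,0,0,0.008,0,0],[0,0,0,0,0.006,0,0],[0,0,0,0,0.006,0,0],[0,0,0,0,0.006,0,0],[0,0,0,0,0,0,0]]';python3 - <<'E'
from st import *
st()
im=manip.grab_frame("scene");c=manip.get_calibration("scene");r=manip.cut_out('slide_box',"scene")
f=fit(c,r[0]['pixels'],BOX,[.48,.35,1.64]);print(f)
cv2.imwrite("pics/s10.png",cv2.resize(im[160:310,180:380],None,fx=4,fy=4))
E
```

```text
time: 11.17
tool_pos: [0.3369, 0.3408, -0.002]
tool_rot: [-0.0, 0.684, 0.729, -0.002]
contact_force: [-0.8, 0.7, 0.6]
gripper_width: -0.001
time: 11.75
tool_pos: [0.3854, 0.3456, 0.0009]
tool_rot: [0.0, 0.684, 0.729, 0.001]
contact_force: [-0.1, 1.3, -0.5]
gripper_width: -0.001
t 11.75 tcp [0.3854 0.3456 0.0009] xax [-0.063  0.998  0.001] yawx-stop deg 89.93 stop xy mm -227.3 -45.3 F [-0.1  1.3 -0.5] g -0.0
(array([0.48946079, 0.36684714, 1.29758381]), np.float64(811.0117647058823), np.float64(1691.0))
```

View pics/s10.png

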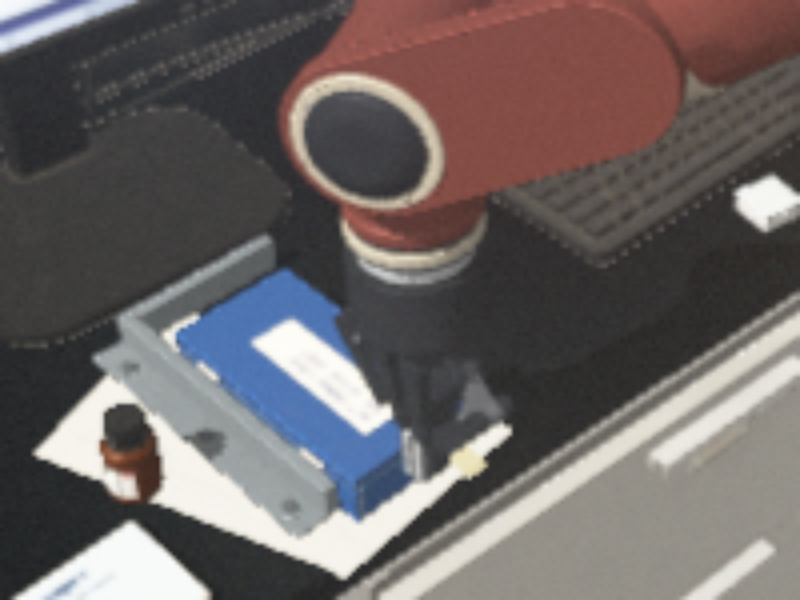

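The box is sliding along the rail with low force. I keep going to near contact.

```bash
python3 -m creep '[[0,0,0,0,0.006,0,0],[0,0,0,0,0.006,0,0],[0,0,0,0,0.006,0,0],[0,0,0,0,0.006,0,0],[0,0,0,0,0.004,0,0],[0,0,0,0,0.002,0,0],[0,0,0,0,0,0,0]]'; python3 -m creep '[[0,0,0,0,0.002,0,0],[0,0,0,0,0.001,0,0],[0,0,0,0,0,0,0]]';python3 - <<'E'
from st import *
st()
im=manip.grab_frame("scene")
cv2.imwrite("pics/s11.png",cv2.resize(im[160:310,180:380],None,fx=4,fy=4))
E
```

```text
time: 12.43
tool_pos: [0.4141, 0.347, -0.0]
tool_rot: [0.0, 0.684, 0.729, -0.0]
contact_force: [-2.6, -0.3, 2.0]
gripper_width: 0.001
time: 12.68
tool_pos: [0.4167, 0.3472, -0.0]
tool_rot: [-0.0, 0.684, 0.729, -0.0]
contact_force: [-4.6, -0.0, 3.4]
gripper_width: 0.0
t 12.68 tcp [ 0.4167  0.3472 -0.    ] xax [-0.064  0.998 -0.   ] yawx-stop deg 89.97 stop xy mm -196.0 -45.7 F [-4.6 -0.   3.4] g 0.0
```

View pics/s11.png

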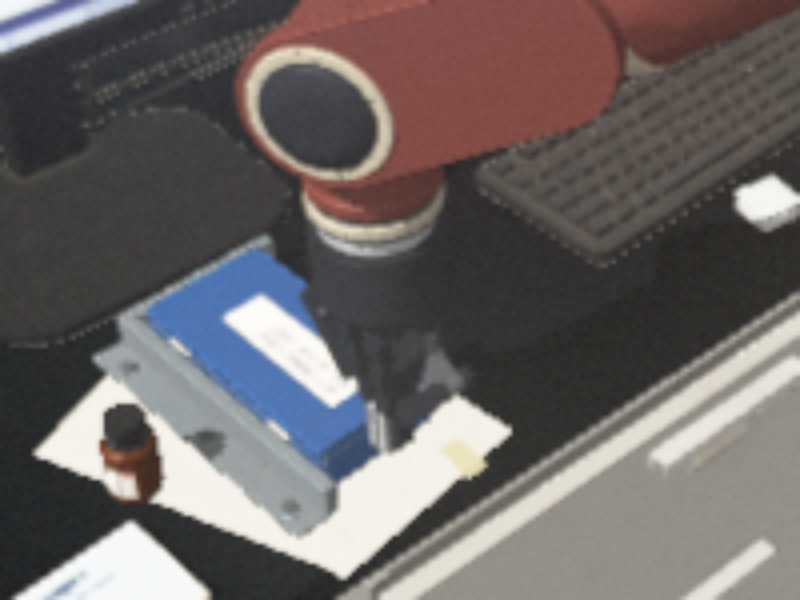

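```bash
python3 - <<'E'
from st import *
im=manip.grab_frame("side")
cv2.imwrite("pics/sd11.png",cv2.resize(im[120:220,240:400],None,fx=5,fy=5,interpolation=cv2.INTER_CUBIC))
E
```

```text
(no output)
```

View pics/sd11.png

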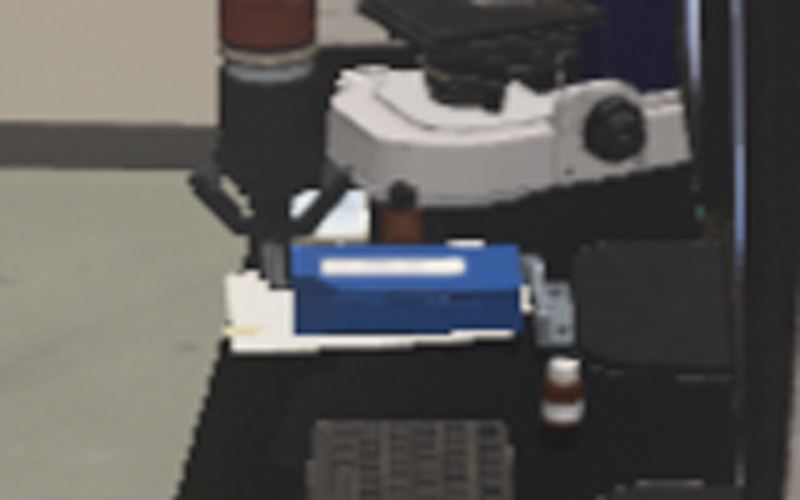

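The side view shows the gripper links well clear of the lid and a small gap (a few mm) to the short rail. I continue gently.

```bash
python3 -m creep '[[0,0,0,0,0.002,0,0],[0,0,0,0,0.0015,0,0],[0,0,0,0,0,0,0]]'; python3 -m creep '[[0,0,0,0,0.0015,0,0],[0,0,0,0,0,0,0]]';python3 -m creep '[[0,0,0,0,0.0015,0,0],[0,0,0,0,0,0,0]]'; python3 st.py
```

```text
time: 13.03
tool_pos: [0.4206, 0.3475, -0.0001]
tool_rot: [0.0, 0.684, 0.729, 0.0]
contact_force: [-2.4, 0.1, 1.0]
gripper_width: 0.0
time: 13.2
tool_pos: [0.4221, 0.3476, -0.0]
tool_rot: [0.0, 0.684, 0.729, 0.0]
contact_force: [-2.6, -0.1, 2.0]
gripper_width: 0.004
time: 13.37
tool_pos: [0.4236, 0.3476, -0.0]
tool_rot: [0.0, 0.684, 0.729, 0.0]
contact_force: [-2.5, -0.2, 1.8]
gripper_width: 0.0
t 13.37 tcp [ 0.4236  0.3476 -0.    ] xax [-0.064  0.998 -0.   ] yawx-stop deg 89.97 stop xy mm -189.0 -45.8 F [-2.5 -0.2  1.8] g 0.0
```

Still sliding at ~2.5 N, so not yet at the short rail.

```bash
for i in 1; do python3 -m creep '[[0,0,0,0,0.0015,0,0],[0,0,0,0,0,0,0]]'; done; python3 -m creep '[[0,0,0,0,0.0015,0,0],[0,0,0,0,0,0,0]]'; python3 - <<'E'
from st import *
st()
im=manip.grab_frame("side")
cv2.imwrite("pics/sd12.png",cv2.resize(im[120:220,240:400],None,fx=5,fy=5,interpolation=cv2.INTER_CUBIC))
E
```

```text
time: 13.53
tool_pos: [0.4252, 0.3477, -0.0]
tool_rot: [0.0, 0.684, 0.729, 0.0]
contact_force: [-2.5, 0.1, 1.4]
gripper_width: -0.0
time: 13.7
tool_pos: [0.4258, 0.3478, -0.0]
tool_rot: [-0.001, 0.684, 0.729, -0.001]
contact_force: [-5.1, 0.4, 2.8]
gripper_width: -0.002
t 13.7 tcp [ 0.4258  0.3478 -0.    ] xax [-0.064  0.998 -0.   ] yawx-stop deg 89.96 stop xy mm -186.8 -45.8 F [-5.1  0.4  2.8] g -0.0
```

View pics/sd12.png

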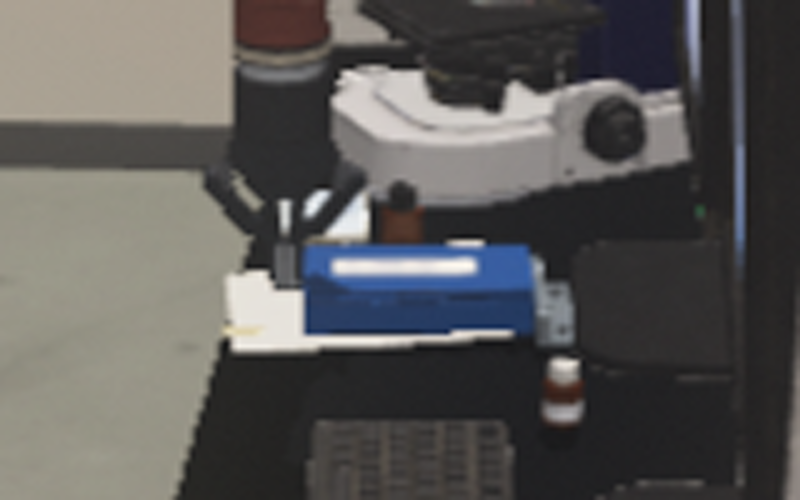

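```bash
python3 -m creep '[[0,0,0,0,0.0015,0,0],[0,0,0,0,0,0,0]]'; python3 -m creep '[[0,0,0,0,0.0015,0,0],[0,0,0,0,0,0,0]]'; python3 st.py
```

```text
time: 13.92
tool_pos: [0.4258, 0.3477, -0.0001]
tool_rot: [-0.002, 0.684, 0.729, -0.002]
contact_force: [-10.5, -2.1, 7.3]
gripper_width: -0.002
time: 14.08
tool_pos: [0.4258, 0.3477, -0.0001]
tool_rot: [-0.003, 0.684, 0.729, -0.004]
contact_force: [-15.7, -1.9, 12.4]
gripper_width: -0.001
t 14.08 tcp [ 4.258e-01  3.477e-01 -1.000e-04] xax [-0.064  0.998 -0.001] yawx-stop deg 89.96 stop xy mm -186.9 -45.9 F [-15.7  -1.9  12.4] g -0.0
```

The box is firmly against the short rail at 16 N. I back off, reopen, and go to the side for a final two-finger press onto the long rail.

```bash
python3 -m creep '[[0,0,0,0,-0.004,0,0],[0,0,0,0,-0.02,0,0],[0,0,0,0,0,-0.03,0],[0,0,0,0,0,-0.03,0],[0,0,0,0,0,-0.03,0],[0,0,0,-0.015,0.018,0,0.5],[0,0,0,-0.015,0.018,0,1],[0,0,0,-0.015,0.018,0,1],[0,0,0,-0.015,0.018,0,1],[0,0,0,-0.015,0.018,0,1],[0,0,0,-0.015,0.018,0,1],[0,0,0,0,0,0,1],[0,0,0,0,0,0,1]]'; python3 - <<'E'
from st import *
st()
c=manip.get_calibration("wrist");im=manip.grab_frame("wrist")
F={}
for n,P,p0 in(('slide_box',BOX,[.5247,.355,1.635]),('stop',STOP,PS)):
    r=manip.cut_out(n,"wrist")
    if r:
        f=fit(c,r[0]['pixels'],P,p0);F[n]=f[0];print(n,r[0]['confidence'],r[0]['rect'],f);edges(im,c,f[0],P,(0,255,0) if n=='stop' else (0,0,255))
cv2.imwrite("pics/w13.png",im)
E
```

```text
time: 15.17
tool_pos: [0.5206, 0.2628, 0.0903]
tool_rot: [0.001, 0.685, 0.729, 0.001]
contact_force: [-0.1, 0.3, 0.6]
gripper_width: 0.998
t 15.17 tcp [0.5206 0.2628 0.0903] xax [-0.062  0.998  0.   ] yawx-stop deg 89.85 stop xy mm -97.7 -136.7 F [-0.1  0.3  0.6] g 1.0
slide_box 0.72 [186.6, 1.5, 484.0, 148.7] (array([0.52587254, 0.35251467, 1.63317272]), np.float64(811.8666666666667), np.float64(40018.0))
stop 0.97 [450.7, 0.0, 508.9, 164.3] (array([ 0.68147981,  0.49667194, -0.69940567]), np.float64(3574.619607843137), np.float64(3867.0))
```

View pics/w13.png

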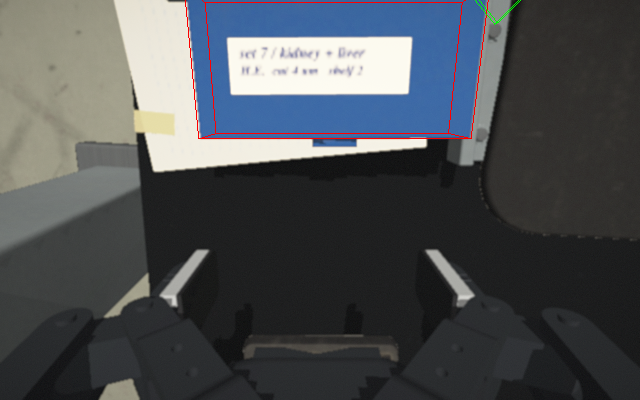

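The box fit now reads x ≈ -86.6, y ≈ -47.5 mm and 89.9° in the stop frame. The stop fit in this picture is void because most of it is out of view. Down and final side press.

```bash
python3 -m creep '[[0,0,0,0,0,0.03,1],[0,0,0,0,0,0.03,1],[0,0,0,0,0,0.03,1],[0,0,0,0,0,0.014,1],[0,0,0,0.01,0,0,1],[0,0,0,0.01,0,0,1],[0,0,0,0.01,0,0,1],[0,0,0,0,0,0,1]]'; python3 -m creep '[[0,0,0,0.003,0,0,1],[0,0,0,0.002,0,0,1],[0,0,0,0,0,0,1]]'; python3 -m creep '[[0,0,0,0.002,0,0,1],[0,0,0,0,0,0,1]]'; python3 -m creep '[[0,0,0,0.0015,0,0,1],[0,0,0,0,0,0,1]]'; python3 st.py
```

```text
time: 15.98
tool_pos: [0.5188, 0.2967, -0.0111]
tool_rot: [0.001, 0.683, 0.73, 0.003]
contact_force: [-0.2, -0.1, -0.4]
gripper_width: 1.0
time: 16.23
tool_pos: [0.5181, 0.2984, -0.0122]
tool_rot: [0.001, 0.684, 0.73, 0.001]
contact_force: [0.6, -3.1, 1.9]
gripper_width: 0.999
time: 16.4
tool_pos: [0.518, 0.2989, -0.0124]
tool_rot: [0.002, 0.684, 0.73, -0.0]
contact_force: [1.0, -8.3, 5.5]
gripper_width: 1.001
time: 16.57
tool_pos: [0.5181, 0.299, -0.0124]
tool_rot: [0.003, 0.683, 0.73, -0.001]
contact_force: [2.0, -13.4, 8.5]
gripper_width: 1.002
t 16.57 tcp [ 0.5181  0.299  -0.0124] xax [-0.066  0.998 -0.006] yawx-stop deg 90.07 stop xy mm -97.9 -100.4 F [  2.  -13.4   8.5] g 1.0
```

```bash
python3 -m creep '[[0,0,0,-0.004,0,0,1],[0,0,0,-0.02,0,0,1],[0,0,0,-0.01,0,0,1],[0,0,0,0,0,-0.035,1],[0,0,0,0,0,-0.035,1],[0,0,0,0,0,-0.035,1],[0,0,0,0,0,-0.035,1],[0,0,0,0.02,0,-0.035,1],[0,0,0,0.02,0,-0.02,1],[0,0,0,0,0,0,1],[0,0,0,0,0,0,1]]'; python3 - <<'E'
from st import *
st()
def rel(b,s):
    c,n=np.cos(s[2]),np.sin(s[2])
    for nm,k in(('far',[.046,-.0875,0]),('near',[.046,.0875,0])):
        w=T2(b,[k])[0];d=w[:2]-s[:2];print('  ',nm,np.round([1e3*(c*d[0]+n*d[1]),1e3*(-n*d[0]+c*d[1])],1))
for cam in('wrist','scene','side'):
    c=manip.get_calibration(cam);im=manip.grab_frame(cam);F={}
    for n,P,p0 in(('slide_box',BOX,[.525,.3535,1.635]),('stop',STOP,PS)):
        r=manip.cut_out(n,cam)
        if r:
            f=fit(c,r[0]['pixels'],P,p0);F[n]=f[0];print(cam,n,r[0]['confidence'],np.round(f[0],4),f[1:])
    raw=im.copy()
    if 'slide_box' in F: rel(F['slide_box'],np.array(PS))
    cv2.imwrite(f"pics/{cam}14.png",raw if cam=='wrist' else cv2.resize(raw[180:310,180:340] if cam=='scene' else raw[140:220,260:400],None,fx=4.6,fy=4.6,interpolation=cv2.INTER_CUBIC))
E
```

```text
time: 17.48
tool_pos: [0.5168, 0.309, 0.183]
tool_rot: [0.001, 0.684, 0.73, 0.002]
contact_force: [0.2, -1.0, -0.7]
gripper_width: 1.004
t 17.48 tcp [0.5168 0.309  0.183 ] xax [-0.065  0.998  0.002] yawx-stop deg 90.03 stop xy mm -98.6 -90.3 F [ 0.2 -1.  -0.7] g 1.0
wrist slide_box 0.67 [0.5258 0.3533 1.637 ] (np.float64(579.6823529411764), np.float64(18780.0))
wrist stop 0.79 [0.6092 0.4058 0.072 ] (np.float64(2161.7607843137257), np.float64(9763.0))
   far [ 0.7 -0.6]
   near [-174.3   -0.9]
scene stop 0.56 [0.6065 0.4037 0.0639] (np.float64(406.3254901960784), np.float64(1169.0))
side slide_box 0.66 [0.5304 0.3547 1.6414] (np.float64(37.752941176470586), np.float64(825.0))
side stop 0.72 [-4.7754 14.0815 -9.6077] (np.float64(110.0), np.float64(110.0))
   far [5.2 0.9]
   near [-1.698e+02 -1.000e-01]
```

View pics/wrist14.png

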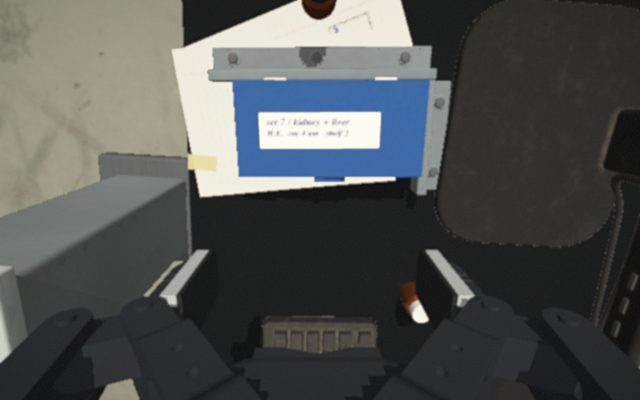

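View pics/scene14.png

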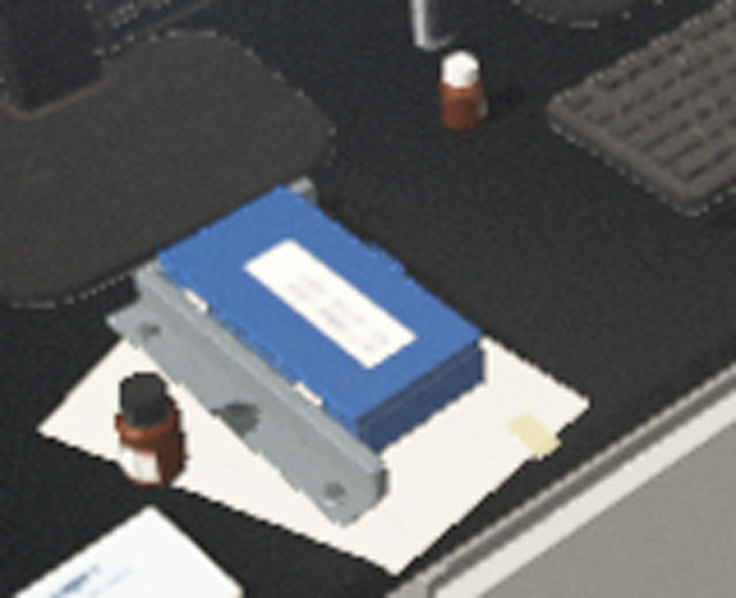

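View pics/side14.png

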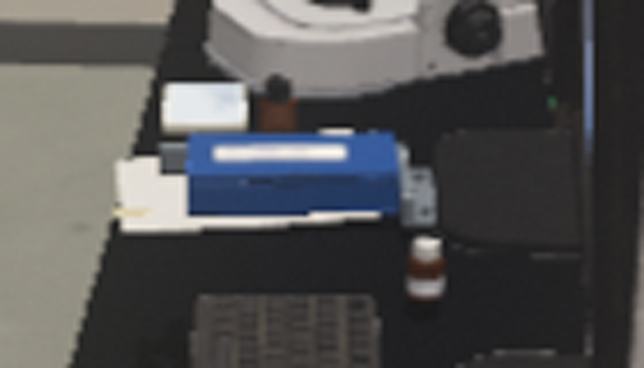

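All three pictures show the box flat in the corner, flush with both rails, the robot clear, and the vial, bottle and tissue in place.

```bash
python3 -c "
from plant import manip
print(manip.job_done())"
```

```text
the job is handed in; nothing more can be done
None
```

I pushed the blue slide box into the inner corner of the stop and handed the job in at about 18 s. No verdict was reported.

**What I did:** I pushed the box sideways with both open fingers, which squared it up and brought it against the long rail. I then pushed it endwise with shut fingers until it stalled on the short rail at 16 N. A last two-finger press on its side seated it against the long rail at 13 N. I backed off and raised the gripper before handing in.

**Last checks:**
- **Wrist camera:** corner_far came out at x +0.7, y −0.6 mm, and corner_near at y −0.9 mm. This uses the stop pose from the first wrist picture and is inside the ±3–4 mm limits.
- **Pictures:** all three show the box flat and flush against both rails. The vial, oil bottle and lens tissue look in place. I did not re-measure any of the small things at the end, and the tape roll and marker were outside the close-ups.

**What failed or disagreed:**
- **First push missed:** the fingers passed just above the lid without moving the box. The pictures put the fingertips about 14 mm higher than the TCP reading, so I lowered them to suit.
- **Side camera:** it put the far end at x +5 mm. It had already read about 8 mm too far in x at the start, so I trusted the wrist camera.
- **Last stop fits:** they were unusable from the side camera and poor from the wrist and scene cameras, because the box hides part of the stop. The scene camera's network did not find the box in the final picture.

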